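Pull-test a snap plug

ROBOT

A 7-joint arm with a two-finger parallel gripper is mounted at the origin on a cart in front of the work surface, level with it; the furniture and walls round the work are solid. World frame = base frame: x ahead of the robot, y to its left, z up, the work surface at z = 0. Lengths are in m, angles in rad, forces in N, time in s.
With the tool pointing down it reaches from about 0.425 to 0.875 m from the base axis. Payload 8.4 kg.
Tool frame: the origin (TCP) lies midway between the tips of the shut fingers; the grasp point (between the pads) lies 19 mm behind it (grasp_offset is the distance from the TCP to the grasp point, in m); z points along the fingers, y is the line along which they close (so a half turn about z gives the same grasp; the last joint's range is limited). The gripper opens to 85 mm and grips with 20 to 120 N. Pads are 22 mm wide; open, the fingers measure 114 mm over their backs; the gripper's body (76 mm by 85 mm) begins 54 mm behind the grasp point. The pads swing forward as they close: fully open they stand 13 mm farther back than shut.
Start: joints at [1.199, 0.333, 0.04, 1.465, -0.013, 1.343, -0.059], TCP at [0.175, -0.626, 0.231] pointing down, gripper open.
Joint ranges: [-2.58, 2.58], [-0.38, 2.09], [-1.3, 1.39], [0.25, 2.4], [-1.5, 4.64], [0.08, 2.09], [-2.65, 2.65]. Speed limits (rad/s): [2.22, 2.22, 2.79, 2.79, 3.14, 3.14, 3.14].

INTERFACE

Orientations are given as a unit quaternion [w, x, y, z].
In Python, from bench import * gives the robot as it stands.
- The arm moves only by the tool step_arm, never from a script. Its argument "increments" is a list of rows, each an object of numbers: "x", "y", "z": the shift along the world's x, y, z as a fraction of full scale; "roll": the turn about the world's z as a fraction of full scale. In form: [{"x": .., "y": .., "z": .., "roll": ..}, ...]. A call has 1 to 5 rows; each row is the pose to reach, as a shift and turn from the pose commanded when the call began; what a row does not reach only later rows make up. Full scale, the value 1, is 0.3 m for a shift and 45 degrees for a turn. A row lasts 1/10 s, in which the tool goes at most 50 mm and 8.59 degrees, less where a joint would pass 70% of its speed; a pose out of reach is approached as far as the arm can. A call with a number of a shift or a turn outside -1 to 1 is refused whole. A call with a gripper value outside its range is refused whole. "jaw" is the finger opening in mm, from 0 to 85.4, set as the call begins (left out, the last holds). The fingers move at their own pace and stop on an object; "force" is the grip in N (left out, the last holds). Time passes only in rows, so rows that repeat a pose let the fingers close. It gives the time, the measured TCP pose, the force, the opening and the grip force at its end, in the units of the state.
- read_state(): the state, without advancing time (a new reading comes with each control period).
- read_camera(name): name is "side" or "top"; returns the picture (400x640x3 uint8, blue, green, red); there is no depth.
- get_calibration(name): a dict with "fx", "fy", "cx", "cy" (pixels), "distortion" ([k1, k2, p1, p2, k3] as OpenCV has them; the pictures are not rectified), "eye" and "rotation" of the camera in the world. Camera axes: x right, y down, z forward; pixel columns grow to the right and rows downward; lengths in m; the calibration is good to about 2 mm. A picture is of the moment at which its call begins. get_calibration takes no time and is no camera call.
- job_done(): hands the job in; it is judged then, once.
The state is a dict: "time": time; "qpos": joint angles; "qd": joint speeds; "effort": joint torques, N m; "ee_pos": TCP position; "tool_rot": TCP orientation; "force": force on the tool from outside, world axes, zero at the start; "moment": the same for the moment, N m; "finger_gap": opening from 0.0 (shut) to 1.0 (fully open); "grip_force": force on a finger pad.
Only numpy, scipy, OpenCV 4.12 (cv2) and the standard library are available. Lean on these libraries where they do the work, as an engineer would, in place of code of your own. Each camera call takes 0.05 s, during which the arm holds its last target. There are 200 camera calls.

TASK

Take the orange snap plug out of the wooden block, push it into the socket of the pull tester until it clicks fully home, then prove that it holds: pull it straight up so that the needle stays in the green band (about 12 N) for two seconds without a break. Then let go, leaving the plug latched in the tester. Never let the needle reach the red at either end, by pulling or by pushing (22 N), and leave the other things on the bench where they are.

Things in the scene. Friction and masses are not known exactly. Their poses are not given: they have to be found in the camera images.
- plug: Snap plug, upright, 70 g. Origin: centre of the underside of its orange flange (32 mm diameter, 5 mm thick), z up; grip above. Steel stem below: 11 mm neck, 20 mm ridge (4 mm high), nose cone from 20 down to 8 mm diameter (14 mm high). The stem's length differs from piece to piece, 34 to 41 mm. It starts hanging by its flange in the middle hole of the block and lifts straight out.
- plug_grip (a point): Middle of the plug's round orange grip with black rings, 24 mm diameter, 29 mm above the plug's origin (grip from 5 to 45 mm above it); pinch it from above at any yaw.
- block: Wooden storage block, fixed to the bench, 60 x 150 x 42 mm (x, y, z), with three 25 mm through holes 45 mm apart along its y; origin at the centre of its underside.
- tester: Pull tester, fixed to the bench. Origin on the underside, straight below the socket. Grey base plate 190 x 120 x 12 mm, from -130 to +60 mm in its x; blue housing 76 mm square, 62 mm high, round the origin; in it an aluminium carriage 51 mm square whose top, with the socket, is 90 mm above the bench. Dial in front.
- dial (a point): Centre of the round dial on the tester's -x side, 72 mm diameter, tilted back to face up and to -x, its top edge 82 mm above the bench. The needle points up the dial at no load and turns clockwise for a pull; black ticks each 5 N, green marks from 9 to 15 N of pull, red from 22 N at both ends.
- carriage: Sprung aluminium block of the tester, 51 x 51 x 40 mm, with the socket in it; origin at the centre of its top face, 90 mm above the bench at no load, z up. It moves only up and down, on a spring of 6000 N/m: a pull of 12 N lifts it by 2 mm, a push lowers it likewise; stops at 6 mm either way.
- socket_mouth (a point): Centre of the socket's mouth, on top of the carriage, moving with it; z up. Bore 23 mm square, 40 mm deep. Two sprung pawls stop the nose cone with the flange 15 to 23 mm above the carriage; a push of 5 to 10 N snaps them behind the ridge. Fully home, the flange lies on the carriage: plug origin at this point. Latched play upwards before the pawls hold: 1 to 8 mm, unseen, varies.
- needle (a joint): Angle of the gauge needle, rad: 0.06 rad per newton on the carriage, 0 at no load, positive (clockwise) for a pull, negative for a push; green band 0.54 to 0.90, red beyond 1.32 either way.
- flux_bottle: Small dark dropper bottle, 25 mm diameter, 79 mm tall, standing; origin at the centre of its underside. Bystander.
- solder_spool: Blue and white spool of solder, 44 x 84 x 28 mm; origin at the centre of its underside. Bystander.
- fuse_carton: Small flat carton, white with a red printed top, 48 x 72 x 22 mm; origin at the centre of its underside. Bystander.
- spring_clamp: Teal nylon spring clamp, 48 x 84 x 13 mm, lying near the block; origin at the centre of its underside. Bystander.
Things that resemble listed ones, but are neither listed nor needed, are in the scene too. Several things look just like the tester: the one meant starts farthest from the robot's base.

How it is judged:
On the way, in this order (a step that is already met when the one before it is completed fails the run):
1. the plug is pushed fully home in the socket: flange within 2 mm of the carriage (z of plug in the frame of socket_mouth below 0.002 m and horizontal distance between plug and socket_mouth below 0.006 m), for 0.2 s.
2. the plug is pulled up with 9 to 15 N for 1.5 s without a break and stays latched; the fingers do not lift the tester itself (value of joint needle between 0.54 and 0.9 rad and z of plug in the frame of socket_mouth below 0.01 m and contact force between the fingers and carriage below 0.5 N), for 1.5 s.
At the end, for the whole second after the job is handed in: The plug is latched in the tester's socket (flange within 10 mm of the carriage), released and at rest, with the needle back within 3 N of no load (z of plug in the frame of socket_mouth below 0.01 m and horizontal distance between plug and socket_mouth below 0.006 m and value of joint needle between -0.18 and 0.18 rad and linear speed of plug below 0.02 m/s); the robot touches nothing.
It fails at once if the plug is pulled with 22 N or more (needle in the red) (value of joint needle above 1.32 rad).
It fails at once if the plug is pushed with 22 N or more (needle in the red) (value of joint needle below -1.32 rad).
It fails at once if the bottle, the spool, the carton or the clamp is moved by more than 30 mm (distance of any of flux_bottle, solder_spool, fuse_carton, spring_clamp from where it was at the start of the episode above 0.03 m).
It also fails if it takes over 72 s, if anything falls off the work surface, if the arm or the gripper's body presses on something with over 40 N, if the wrist force passes 120 N, or if a joint passes its speed limit or range.

## Working session

There is one attempt and no reset: what is moved stays moved. The work goes in short steps, Python scripts to look and compute and a tool call to move; the robot and the scene stay as the last step left them, time stands still between calls to the robot, and variables do not carry over. Pictures are saved under pics/ and viewed, at most 10 in all, crops included, and the job is handed in when it is done.

Besides the shell and the picture viewer there is one more tool, called after ">>>" as name([rows], argument=value, ...), one row to a line, values as JSON. step_arm: Moves the arm, as the interface text tells. Shift numbers are shares of 0.3 m and turn numbers shares of 45 degrees, none past 1 either way. Its arguments: {"type":"object","properties":{"increments":{"type":"array"},"jaw":{"type":"number"},"force":{"type":"number"}},"required":["increments"]}

```bash
mkdir -p pics; ls; python3 - <<'E'
from bench import *
import cv2
for n in("side","top"):
    cv2.imwrite(f"pics/{n}0.png",read_camera(n)); print(n,get_calibration(n))
s=read_state();print({k:s[k] for k in("time","ee_pos","tool_rot","force","finger_gap")})
E
```

```text
pics
side {'fx': 507.1896135383591, 'fy': 507.1896135383591, 'cx': 324.55989559324206, 'cy': 196.44718776983353, 'distortion': array([-0.08237654,  0.        ,  0.        ,  0.        ,  0.        ]), 'eye': array([-0.26453379,  0.49595774,  1.25096793]), 'rotation': array([ 0.16246514, -0.47670638,  0.81174163, -0.29568841])}
top {'fx': 393.00313597469926, 'fy': 393.00313597469926, 'cx': 319.03131528431555, 'cy': 198.97104448948804, 'distortion': array([-0.01195791,  0.        ,  0.        ,  0.        ,  0.        ]), 'eye': array([0.34971199, 0.01133438, 1.34564242]), 'rotation': array([ 0.04732225, -0.70434014,  0.7065359 , -0.04972509])}
{'time': 0.1, 'ee_pos': array([ 0.17500656, -0.62555906,  0.23052276]), 'tool_rot': array([-7.18139149e-04,  9.90711378e-01,  1.35979518e-01, -1.44717978e-04]), 'force': array([-0.48301004,  0.43575548, -0.50934298]), 'finger_gap': 1.002398031049985}
```

View pics/side0.png

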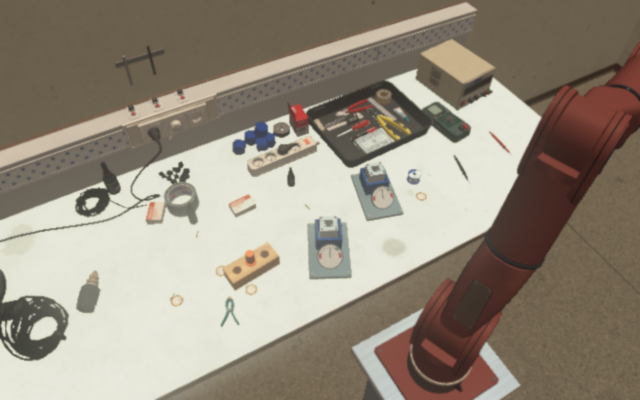

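View pics/top0.png

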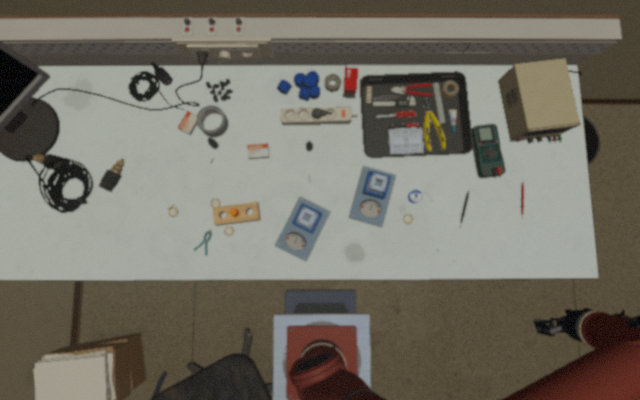

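The top view shows the plug at about (235,212) in the block. There are two testers, with carriages at (307,217) and (376,184). In the side view the plug is at (250,258) and the carriages at (329,225) and (376,180). The tester at top (376,184) looks farther from the base; I'll compute the distances and check with an enlarged crop.

```bash
cat > h.py <<'E'
from bench import *
import cv2, numpy as np
from scipy.spatial.transform import Rotation as R
C={n:get_calibration(n) for n in("side","top")}
def _k(c): return np.array([[c["fx"],0,c["cx"]],[0,c["fy"],c["cy"]],[0,0,1.]])
def _R(c): return R.from_quat(np.asarray(c["rotation"]),scalar_first=True).as_matrix()
def ray(n,p):
    c=C[n]; u=cv2.undistortPoints(np.array([[p]],float),_k(c),c["distortion"])[0,0]
    d=_R(c)@np.r_[u,1]; return np.asarray(c["eye"]),d/np.linalg.norm(d)
def onz(n,p,z):
    e,d=ray(n,p); return e+d*(z-e[2])/d[2]
def tri(ps,pt):
    (a,d),(b,f)=ray("side",ps),ray("top",pt)
    t=np.linalg.lstsq(np.c_[d,-f],b-a,rcond=None)[0]
    p,q=a+t[0]*d,b+t[1]*f; return (p+q)/2,np.linalg.norm(p-q)
def proj(n,X):
    c=C[n]; Rm=_R(c).T; return cv2.projectPoints(np.array([X],float),cv2.Rodrigues(Rm)[0],-Rm@np.asarray(c["eye"]),_k(c),c["distortion"])[0][0,0]
def blobs(im,box,lo,hi,amin=8):
    x0,y0,x1,y1=box; m=cv2.inRange(cv2.cvtColor(im[y0:y1,x0:x1],cv2.COLOR_BGR2HSV),np.array(lo),np.array(hi))
    k,l,s,c=cv2.connectedComponentsWithStats(m)
    return [(s[i,4],c[i]+[x0,y0],s[i,:4]+[x0,y0,0,0]) for i in range(1,k) if s[i,4]>=amin]
E
python3 - <<'E'
from h import *
S=cv2.imread("pics/side0.png");T=cv2.imread("pics/top0.png")
print("A",tri((329,225),(307,217)),"B",tri((376,172),(377,184)),"plug",tri((250,256),(235,212)))
def crop(im,x,y,w,h,f): return cv2.resize(im[y:y+h,x:x+w],None,fx=f,fy=f,interpolation=cv2.INTER_CUBIC)
a=np.hstack([crop(S,345,150,65,75,4),crop(T,340,155,65,75,4),crop(S,300,205,65,75,4)])
b=np.hstack([crop(S,215,235,70,60,4),crop(T,200,190,70,60,4),crop(T,275,195,55,60,4)])
b=b[:,:a.shape[1]]
cv2.imwrite("pics/crop0.png",np.vstack([a,b]))
for n,im,bx in(("side",S,(215,235,285,290)),("top",T,(200,195,270,230))):
    for b in blobs(im,bx,(0,150,120),(14,255,255)): print(n,"orange",b)
for n,im,bx in(("side",S,(345,150,410,220)),("top",T,(340,155,405,230))):
    for b in blobs(im,bx,(100,120,40),(130,255,255)): print(n,"blue",b)
    for b in blobs(im,bx,(0,0,120),(180,70,255),30): print(n,"light",b)
E
```

```text
A (array([0.46524383, 0.04490652, 0.08037946]), np.float64(0.0022197453158509213)) B (array([ 0.57205071, -0.18443236,  0.08123551]), np.float64(0.004054689123598787)) plug (array([0.48463866, 0.28202516, 0.06778957]), np.float64(0.0015899235524712285))
top orange (np.int32(18), array([235.94444444, 213.27777778]), array([234, 210,   5,   7]))
side light (np.int32(3613), array([379.72488237, 188.45474675]), array([345, 150,  65,  70]))
top blue (np.int32(78), array([371.97435897, 188.1025641 ]), array([364, 171,  22,  26]))
top light (np.int32(3982), array([371.95831241, 192.87719739]), array([340, 155,  65,  75]))
```

View pics/crop0.png

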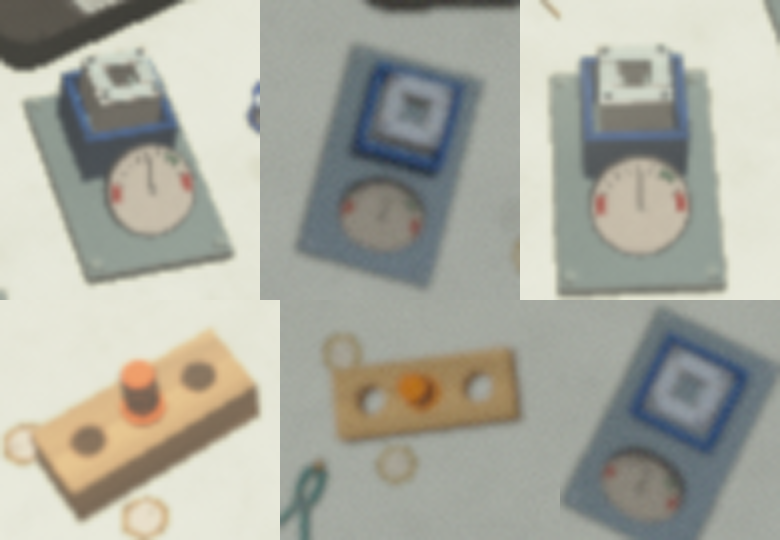

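Two testers: A (side 329,225 / top 307,217) is 0.47 m from the base, and B (side 376,169 / top 378,182) is 0.60 m. B is the farthest and matches the description (blue housing, grey plate, dial), and the crop confirms it. The plug is in the middle hole, with the grip top at side (250,254) and top (234,212). Next I'll refine both positions.

```bash
python3 - <<'E'
from h import *
S=cv2.imread("pics/side0.png");T=cv2.imread("pics/top0.png")
def up(im,x,y,w,h,f=4): return cv2.resize(im[y:y+h,x:x+w],None,fx=f,fy=f,interpolation=cv2.INTER_CUBIC)
def comps(m,x,y,f=4,amin=60):
    k,l,s,c=cv2.connectedComponentsWithStats(m)
    return [(int(s[i,4]),np.round((c[i]+.5)/f-.5+[x,y],2),np.round(s[i,:4]/f+[x,y,0,0],1)) for i in range(1,k) if s[i,4]>=amin]
# top: carriage top (bright, bluish-white) bounded by blue ring
g=up(T,360,165,30,38); hsv=cv2.cvtColor(g,cv2.COLOR_BGR2HSV)
print("T hsv centre row",hsv[68,::8].tolist())
for s in (60,80): print("T carr",s,comps(cv2.inRange(hsv,(0,0,110),(180,s,255)),360,165))
blue=cv2.inRange(hsv,(100,120,30),(130,255,255)); print("T blue",comps(blue,360,165))
cnt=max(cv2.findContours(blue,cv2.RETR_EXTERNAL,cv2.CHAIN_APPROX_NONE)[0],key=cv2.contourArea); print("rect",cv2.minAreaRect(cnt))
# side socket hole
g=up(S,360,158,32,22); hsv=cv2.cvtColor(g,cv2.COLOR_BGR2HSV)
for v in (130,160): print("S dark",v,comps(cv2.inRange(hsv,(0,0,0),(180,255,v)),360,158))
# plug
g=up(S,240,245,20,25); hsv=cv2.cvtColor(g,cv2.COLOR_BGR2HSV); print("S or",comps(cv2.inRange(hsv,(0,125,150),(13,255,255)),240,245))
g=up(T,225,203,20,20); hsv=cv2.cvtColor(g,cv2.COLOR_BGR2HSV); print("T or",comps(cv2.inRange(hsv,(0,185,100),(20,255,255)),225,203)); print(hsv[36,::4].tolist())
# block holes
g=up(S,225,245,55,40); hsv=cv2.cvtColor(g,cv2.COLOR_BGR2HSV)
print("plug z.087 side",onz("side",(249.8,253.7),.087),"top",onz("top",(234.2,212.4),.087),tri((249.8,253.7),(234.2,212.4)))
print("sock z.09",onz("side",(375.7,168.7),.09),onz("top",(378.3,182),.09),tri((375.7,168.7),(378.3,182)))
# hole centres of the block from the crop: side and top
for a,b in(((237,270),(222.7,215.2)),((264.5,254),(249.8,211.5))): print("hole",onz("side",a,.042),onz("top",b,.042))
E
```

```text
T hsv centre row [[98, 32, 120], [100, 38, 120], [98, 37, 111], [107, 96, 101], [107, 112, 112], [103, 27, 114], [100, 21, 148], [101, 23, 152], [99, 27, 131], [96, 34, 111], [100, 22, 103], [90, 13, 114], [102, 22, 149], [104, 28, 138], [109, 101, 114]]
T carr 60 [(5622, array([370.63, 174.75]), array([360., 165.,  30.,  38.])), (3954, array([378.  , 182.12]), array([369. , 173.5,  19. ,  18. ])), (1239, array([385.14, 197.79]), array([374. , 185.5,  16. ,  17.5])), (179, array([369.56, 201.83]), array([365.5, 201.5,   9. ,   1.5]))]
T carr 80 [(10154, array([374.06, 177.65]), array([360., 165.,  30.,  38.])), (1386, array([385.38, 196.97]), array([374., 183.,  16.,  20.])), (179, array([369.56, 201.83]), array([365.5, 201.5,   9. ,   1.5]))]
T blue [(1229, array([372.34, 188.29]), array([364.2, 171.2,  21.8,  26.2]))]
rect ((48.179481506347656, 89.66448974609375), (115.22262573242188, 68.32445526123047), 57.12373733520508)
S dark 130 [(692, array([364.12, 159.58]), array([360. , 158. ,  13. ,   6.2])), (344, array([374.89, 167.99]), array([372.2, 166.5,   6.5,   4.5])), (2674, arra
[... 604 characters left out ...]
], [16, 213, 180], [16, 214, 180], [17, 212, 179], [16, 205, 174], [15, 193, 156], [13, 186, 129], [14, 173, 133], [15, 171, 154], [16, 147, 163], [17, 120, 162], [18, 109, 162], [18, 109, 164], [18, 110, 160]]
plug z.087 side [0.48005971 0.28350132 0.087     ] top [0.48085133 0.27984729 0.087     ] (array([0.48203957, 0.28179701, 0.08254452]), np.float64(0.002403148103768621))
sock z.09 [ 0.57661583 -0.18771772  0.09      ] [ 0.57834289 -0.18588169  0.09      ] (array([ 0.57762105, -0.18691637,  0.08968031]), np.float64(0.0025119756282850464))
hole [0.47700002 0.32834066 0.042     ] [0.47627955 0.32751227 0.042     ]
hole [0.48802135 0.23931191 0.042     ] [0.48840682 0.23750828 0.042     ]
```

```bash
python3 - <<'E'
from h import *
print("plug",onz("side",(249.3,253.6),.087),onz("top",(233.1,211.7),.087),tri((249.3,253.6),(233.1,211.7)))
print("sock",onz("side",(375.3,168.4),.09),onz("top",(378,182.1),.09),tri((375.3,168.4),(378,182.1)))
s=read_state();print(s["time"],s["ee_pos"],s["qpos"])
E
```

```text
plug [0.48100668 0.28456112 0.087     ] [0.48312512 0.28344793 0.087     ] (array([0.48338785, 0.28405695, 0.08348816]), np.float64(0.00036178556828087596))
sock [ 0.57827711 -0.18731444  0.09      ] [ 0.57801565 -0.18489857  0.09      ] (array([ 0.57703514, -0.18519481,  0.09244345]), np.float64(0.0017289291496576855))
0.1 [ 0.17500656 -0.62555906  0.23052276] [ 1.19878498  0.33381669  0.03985823  1.46618789 -0.01340041  1.34331897
 -0.05850556]
```

>>> step_arm([
  {"x":0.15,"y":0.1},
  {"x":0.28,"y":0.2},
  {"x":0.4,"y":0.3},
  {"x":0.52,"y":0.4},
  {"x":0.64,"y":0.5},
], jaw=60)

```text
schema error: expected keys x, y, z, roll
```

>>> step_arm([
  {"x":0.14,"y":0.08,"z":0,"roll":0},
  {"x":0.28,"y":0.17,"z":0,"roll":0},
  {"x":0.4,"y":0.27,"z":0,"roll":0},
  {"x":0.52,"y":0.38,"z":0,"roll":0},
  {"x":0.64,"y":0.5,"z":0,"roll":0},
], jaw=60)

```text
time: 0.6
ee_pos: [0.3675, -0.4751, 0.2309]
tool_rot: [-0.0, 0.991, 0.136, -0.0]
force: [1.0, 0.0, -0.6]
finger_gap: 0.705
grip_force: 0.0
```

>>> step_arm([
  {"x":0.09,"y":0.136,"z":0,"roll":0},
  {"x":0.18,"y":0.272,"z":0,"roll":0},
  {"x":0.27,"y":0.41,"z":0,"roll":0},
  {"x":0.36,"y":0.545,"z":0,"roll":0},
  {"x":0.45,"y":0.68,"z":0,"roll":0},
])

```text
time: 1.1
ee_pos: [0.502, -0.2707, 0.2311]
tool_rot: [-0.0, 0.991, 0.136, -0.0]
force: [0.9, -0.2, 0.5]
finger_gap: 0.705
grip_force: 0.0
```

>>> step_arm([
  {"x":0,"y":0.16,"z":0,"roll":0},
  {"x":0,"y":0.32,"z":0,"roll":0},
  {"x":0,"y":0.48,"z":0,"roll":0},
  {"x":0,"y":0.64,"z":0,"roll":0},
  {"x":0,"y":0.8,"z":0,"roll":0},
])

```text
time: 1.6
ee_pos: [0.5009, -0.0307, 0.2311]
tool_rot: [0.0, 0.991, 0.136, -0.0]
force: [1.0, -0.3, -0.1]
finger_gap: 0.705
grip_force: 0.0
```

```bash
python3 - <<'E'
from bench import *
s=read_state();print(s["time"],s["ee_pos"],s["tool_rot"],s["qpos"].round(2))
E
```

```text
1.6 [ 0.50089115 -0.03073085  0.23114681] [ 1.00338919e-04  9.90721916e-01  1.35904592e-01 -1.32932445e-04] [ 0.4   0.06 -0.44  1.8   0.03  1.29 -1.35]
```

>>> step_arm([
  {"x":-0.01,"y":0.16,"z":0,"roll":0},
  {"x":-0.02,"y":0.32,"z":0,"roll":0},
  {"x":-0.03,"y":0.48,"z":0,"roll":0},
  {"x":-0.04,"y":0.64,"z":-0.02,"roll":0},
  {"x":-0.05,"y":0.8,"z":-0.04,"roll":0},
])

```text
time: 2.1
ee_pos: [0.486, 0.2091, 0.2193]
tool_rot: [0.0, 0.991, 0.136, 0.0]
force: [0.7, 1.1, 0.3]
finger_gap: 0.707
grip_force: 0.0
```

>>> step_arm([
  {"x":0,"y":0.15,"z":-0.02,"roll":0},
  {"x":-0.01,"y":0.245,"z":-0.08,"roll":0},
  {"x":-0.01,"y":0.245,"z":-0.14,"roll":0},
  {"x":-0.01,"y":0.245,"z":-0.2,"roll":0},
  {"x":-0.01,"y":0.245,"z":-0.25,"roll":0},
])

```text
time: 2.6
ee_pos: [0.483, 0.2808, 0.1429]
tool_rot: [0.0, 0.991, 0.136, -0.001]
force: [0.3, 1.2, 0.1]
finger_gap: 0.703
grip_force: 0.0
```

```bash
python3 - <<'E'
from h import *
s=read_state();print(s["time"],s["ee_pos"],s["qpos"].round(2))
S=read_camera("side");T=read_camera("top")
c=lambda im,x,y:cv2.resize(im[y:y+80,x:x+80],None,fx=4.8,fy=4.8,interpolation=cv2.INTER_CUBIC)
cv2.imwrite("pics/g1.png",np.hstack([c(S,210,205),c(T,195,175)]))
E
```

```text
2.6 [0.48295002 0.28084631 0.14287231] [-0.01  0.29 -0.69  1.77  0.2   1.15 -2.06]
```

View pics/g1.png

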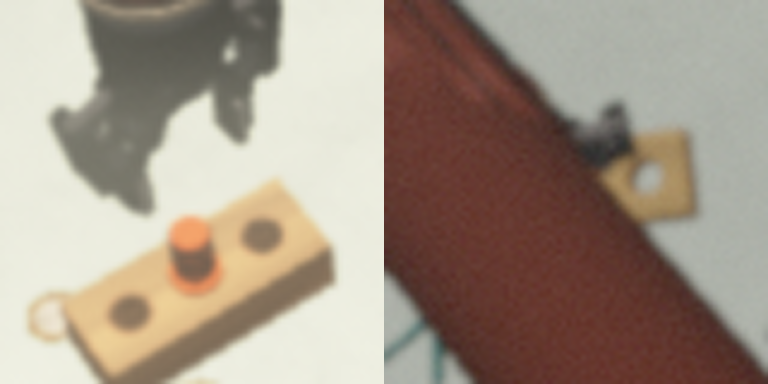

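The fingers straddle the plug (side view, grip top at about (249,253)) and are still above it. I'll descend and close.

>>> step_arm([
  {"x":-0.003,"y":0.008,"z":-0.08,"roll":0},
  {"x":-0.003,"y":0.008,"z":-0.16,"roll":0},
  {"x":-0.003,"y":0.008,"z":-0.24,"roll":0},
  {"x":-0.003,"y":0.008,"z":-0.29,"roll":0},
  {"x":-0.003,"y":0.008,"z":-0.29,"roll":0},
])

```text
time: 3.2
ee_pos: [0.4819, 0.2825, 0.056]
tool_rot: [0.0, 0.991, 0.136, -0.001]
force: [0.0, -1.2, -0.3]
finger_gap: 0.704
grip_force: 0.0
```

>>> step_arm([
  {"x":0,"y":0,"z":0,"roll":0},
  {"x":0,"y":0,"z":0,"roll":0},
  {"x":0,"y":0,"z":0,"roll":0},
  {"x":0,"y":0,"z":0,"roll":0},
  {"x":0,"y":0,"z":0,"roll":0},
], jaw=10, force=60)

```text
time: 3.7
ee_pos: [0.4834, 0.2839, 0.0588]
tool_rot: [-0.0, 0.991, 0.136, 0.001]
force: [-1.2, 0.1, 7.1]
finger_gap: 0.267
grip_force: 58.5
```

>>> step_arm([
  {"x":0,"y":0,"z":0,"roll":0},
  {"x":0,"y":0,"z":0,"roll":0},
  {"x":0,"y":0,"z":0,"roll":0},
  {"x":0,"y":0,"z":0,"roll":0},
  {"x":0,"y":0,"z":0,"roll":0},
])

```text
time: 4.2
ee_pos: [0.4834, 0.2839, 0.0588]
tool_rot: [-0.0, 0.991, 0.136, 0.001]
force: [-0.7, -0.2, 5.7]
finger_gap: 0.261
grip_force: 58.5
```

>>> step_arm([
  {"x":0,"y":0,"z":0.05,"roll":0},
  {"x":0,"y":0,"z":0.12,"roll":0},
  {"x":0,"y":0,"z":0.22,"roll":0},
  {"x":0,"y":0,"z":0.33,"roll":0},
  {"x":0,"y":0,"z":0.45,"roll":0},
])

```text
time: 4.7
ee_pos: [0.4821, 0.2833, 0.1945]
tool_rot: [-0.0, 0.991, 0.136, 0.0]
force: [0.7, 0.3, -1.1]
finger_gap: 0.263
grip_force: 58.8
```

>>> step_arm([
  {"x":0.02,"y":-0.1,"z":0.06,"roll":0},
  {"x":0.05,"y":-0.23,"z":0.06,"roll":0},
  {"x":0.08,"y":-0.37,"z":0.06,"roll":0},
  {"x":0.11,"y":-0.51,"z":0.06,"roll":0},
  {"x":0.14,"y":-0.65,"z":0.06,"roll":0},
])

```text
time: 5.2
ee_pos: [0.5246, 0.0868, 0.2118]
tool_rot: [0.0, 0.991, 0.136, 0.001]
force: [1.1, -0.7, -0.5]
finger_gap: 0.261
grip_force: 58.9
```

>>> step_arm([
  {"x":0.04,"y":-0.15,"z":0,"roll":0},
  {"x":0.08,"y":-0.3,"z":0,"roll":0},
  {"x":0.12,"y":-0.45,"z":0,"roll":0},
  {"x":0.15,"y":-0.6,"z":0,"roll":0},
  {"x":0.18,"y":-0.7,"z":0,"roll":0},
])

```text
time: 5.7
ee_pos: [0.5784, -0.1256, 0.2116]
tool_rot: [0.001, 0.991, 0.134, 0.0]
force: [0.7, 0.1, -1.9]
finger_gap: 0.261
grip_force: 58.9
```

>>> step_arm([
  {"x":0,"y":-0.1,"z":0,"roll":0},
  {"x":0,"y":-0.17,"z":0,"roll":0},
  {"x":0,"y":-0.21,"z":0,"roll":0},
  {"x":0,"y":-0.21,"z":0,"roll":0},
  {"x":0,"y":-0.21,"z":0,"roll":0},
])

```text
time: 6.2
ee_pos: [0.5787, -0.1833, 0.2108]
tool_rot: [-0.0, 0.991, 0.136, 0.0]
force: [0.4, 1.4, -0.6]
finger_gap: 0.263
grip_force: 58.9
```

```bash
python3 - <<'E'
from h import *
S=read_camera("side");T=read_camera("top")
s=read_state();print(s["time"],s["ee_pos"],s["qpos"].round(2),s["force"],s["grip_force"],s["finger_gap"])
cv2.imwrite("pics/sd2.png",S);cv2.imwrite("pics/tp2.png",T)
c=lambda im,x,y:cv2.resize(im[y:y+90,x:x+80],None,fx=4.8,fy=4.8,interpolation=cv2.INTER_CUBIC)
cv2.imwrite("pics/g2.png",np.hstack([c(S,340,110),c(T,340,150)]))
E
```

```text
6.3 [ 0.57884843 -0.18272271  0.21068759] [ 0.56  0.29 -0.4   1.59  0.11  1.29 -1.15] [ 0.42304074  0.2529386  -0.13850316] 58.932809829711914 0.25917266469051986
```

View pics/g2.png

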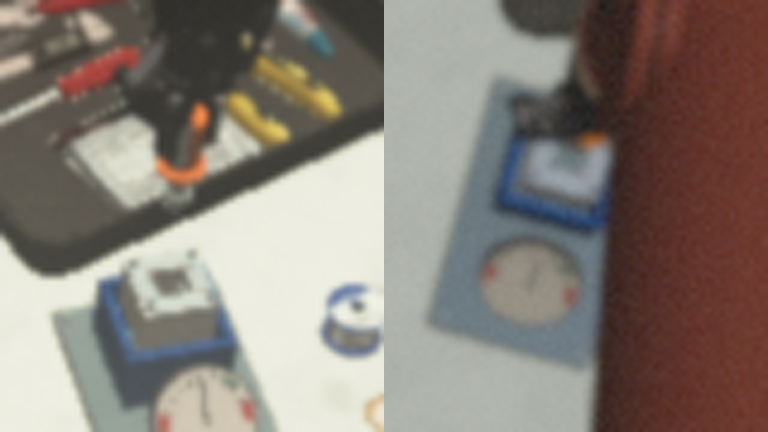

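The plug is held upright above the right tester. In the side view its flange is at about (377.8,145), the stem below it, and the socket at (375,168).

```bash
python3 - <<'E'
from h import *
S=cv2.imread("pics/sd2.png")
x0,y0=366,132
g=cv2.resize(S[y0:y0+24,x0:x0+24],None,fx=4,fy=4,interpolation=cv2.INTER_CUBIC);h=cv2.cvtColor(g,cv2.COLOR_BGR2HSV)
m=cv2.inRange(h,(0,130,120),(20,255,255))
k,l,s,c=cv2.connectedComponentsWithStats(m)
for i in range(1,k):
    if s[i,4]>40: print(s[i]/4+[x0,y0,0,0,0],(c[i]+.5)/4-.5+[x0,y0])
print("expected flange top/bottom",proj("side",[.5788,-.1827,.199]),proj("side",[.5788,-.1827,.194]))
print("edges +-16mm in image x:",[onz("side",(u,145),.196) for u in(372.7,377.8,383)])
E
```

```text
[379.75 132.     4.     5.75  69.75] [381.16353047 134.125     ]
[373.   143.     9.5    5.25 117.  ] [377.57852564 145.33653846]
expected flange top/bottom [377.38613587 143.81300813] [377.22161873 145.01993488]
edges +-16mm in image x: [array([ 0.5836384, -0.1696622,  0.196    ]), array([ 0.57645964, -0.18297206,  0.196     ]), array([ 0.56913528, -0.19655975,  0.196     ])]
```

>>> step_arm([
  {"x":-0.002,"y":-0.01,"z":-0.05,"roll":0},
  {"x":-0.002,"y":-0.012,"z":-0.1,"roll":0},
  {"x":-0.002,"y":-0.012,"z":-0.15,"roll":0},
  {"x":-0.002,"y":-0.012,"z":-0.19,"roll":0},
  {"x":-0.002,"y":-0.012,"z":-0.2,"roll":0},
])

```text
time: 6.8
ee_pos: [0.5768, -0.1879, 0.1477]
tool_rot: [-0.001, 0.991, 0.136, -0.002]
force: [-0.3, 0.3, -1.1]
finger_gap: 0.262
grip_force: 58.9
```

>>> step_arm([
  {"x":0,"y":0,"z":-0.01,"roll":0},
  {"x":0,"y":0,"z":-0.02,"roll":0},
  {"x":0,"y":0,"z":-0.03,"roll":0},
  {"x":0,"y":0,"z":-0.04,"roll":0},
  {"x":0,"y":0,"z":-0.05,"roll":0},
])

```text
time: 7.3
ee_pos: [0.5781, -0.1883, 0.1353]
tool_rot: [0.0, 0.991, 0.136, 0.0]
force: [-0.6, 0.1, -0.5]
finger_gap: 0.264
grip_force: 58.9
```

```bash
python3 - <<'E'
from h import *
S=read_camera("side")
s=read_state();print(s["time"],s["ee_pos"],s["force"],s["moment"])
cv2.imwrite("pics/g3.png",cv2.resize(S[130:220,335:425],None,fx=6,fy=6,interpolation=cv2.INTER_CUBIC))
E
```

```text
7.35 [ 0.57779511 -0.18826975  0.13473237] [ 0.3964207  -0.87881839 -1.83662334] [ 0.01412324  0.05049534 -0.05121292]
```

View pics/g3.png

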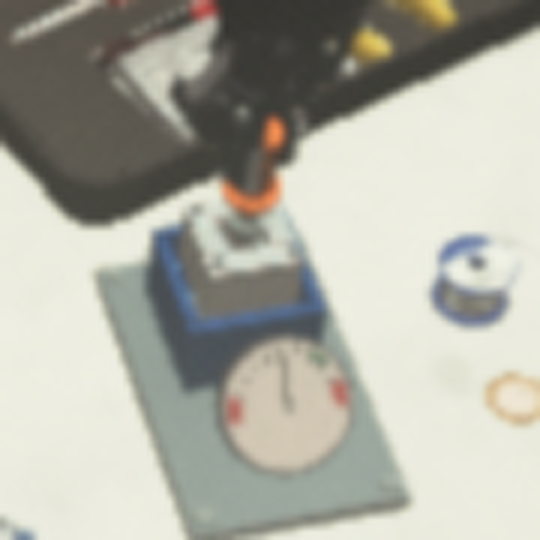

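The stem tip is at the socket mouth (side about (376,168)) and the needle points straight up, so no load. I'll nudge y and descend slowly.

>>> step_arm([
  {"x":0,"y":0.006,"z":-0.004,"roll":0},
  {"x":0,"y":0.006,"z":-0.008,"roll":0},
  {"x":0,"y":0.006,"z":-0.012,"roll":0},
  {"x":0,"y":0.006,"z":-0.016,"roll":0},
  {"x":0,"y":0.006,"z":-0.02,"roll":0},
])

```text
time: 7.85
ee_pos: [0.578, -0.1866, 0.1293]
tool_rot: [0.0, 0.991, 0.136, 0.0]
force: [0.6, 0.1, -0.5]
finger_gap: 0.261
grip_force: 58.9
```

>>> step_arm([
  {"x":0,"y":0,"z":-0.003,"roll":0},
  {"x":0,"y":0,"z":-0.006,"roll":0},
  {"x":0,"y":0,"z":-0.009,"roll":0},
  {"x":0,"y":0,"z":-0.01,"roll":0},
  {"x":0,"y":0,"z":-0.01,"roll":0},
])

```text
time: 8.35
ee_pos: [0.5779, -0.1866, 0.1263]
tool_rot: [0.0, 0.991, 0.136, -0.0]
force: [0.1, -1.1, -1.1]
finger_gap: 0.262
grip_force: 58.9
```

>>> step_arm([
  {"x":0,"y":0,"z":-0.003,"roll":0},
  {"x":0,"y":0,"z":-0.006,"roll":0},
  {"x":0,"y":0,"z":-0.008,"roll":0},
  {"x":0,"y":0,"z":-0.01,"roll":0},
  {"x":0,"y":0,"z":-0.01,"roll":0},
])

```text
time: 8.85
ee_pos: [0.5781, -0.1868, 0.1236]
tool_rot: [0.0, 0.991, 0.136, 0.0]
force: [0.5, -2.6, 3.3]
finger_gap: 0.266
grip_force: 59.0
```

>>> step_arm([
  {"x":0,"y":0,"z":-0.002,"roll":0},
  {"x":0,"y":0,"z":-0.004,"roll":0},
  {"x":0,"y":0,"z":-0.006,"roll":0},
  {"x":0,"y":0,"z":-0.007,"roll":0},
  {"x":0,"y":0,"z":-0.007,"roll":0},
])

```text
time: 9.35
ee_pos: [0.5783, -0.1864, 0.1215]
tool_rot: [0.0, 0.991, 0.136, 0.0]
force: [-0.3, -0.6, 5.9]
finger_gap: 0.263
grip_force: 59.2
```

>>> step_arm([
  {"x":0,"y":0,"z":-0.002,"roll":0},
  {"x":0,"y":0,"z":-0.002,"roll":0},
])

```text
time: 9.55
ee_pos: [0.5784, -0.1864, 0.1211]
tool_rot: [0.0, 0.991, 0.136, 0.0]
force: [-0.5, -1.2, 6.5]
finger_gap: 0.259
grip_force: 59.3
```

>>> step_arm([
  {"x":0,"y":0,"z":-0.001,"roll":0},
  {"x":0,"y":0,"z":-0.001,"roll":0},
])

```text
time: 9.75
ee_pos: [0.5784, -0.1864, 0.1208]
tool_rot: [0.0, 0.991, 0.136, 0.0]
force: [-0.4, -0.9, 6.2]
finger_gap: 0.265
grip_force: 59.3
```

>>> step_arm([
  {"x":0,"y":0,"z":-0.003,"roll":0},
  {"x":0,"y":0,"z":-0.003,"roll":0},
])

```text
time: 9.95
ee_pos: [0.5785, -0.1864, 0.1199]
tool_rot: [0.0, 0.991, 0.136, 0.001]
force: [-1.9, -0.7, 6.0]
finger_gap: 0.263
grip_force: 59.4
```

>>> step_arm([
  {"x":0,"y":0,"z":-0.003,"roll":0},
  {"x":0,"y":0,"z":-0.003,"roll":0},
])

```text
time: 10.15
ee_pos: [0.5785, -0.1864, 0.1191]
tool_rot: [0.0, 0.991, 0.136, 0.001]
force: [-0.8, -1.0, 6.6]
finger_gap: 0.262
grip_force: 59.4
```

>>> step_arm([
  {"x":0,"y":0,"z":-0.003,"roll":0},
  {"x":0,"y":0,"z":-0.003,"roll":0},
])

```text
time: 10.35
ee_pos: [0.5786, -0.1864, 0.1183]
tool_rot: [0.0, 0.991, 0.136, 0.001]
force: [-0.3, -1.2, 7.1]
finger_gap: 0.264
grip_force: 59.5
```

>>> step_arm([
  {"x":0,"y":0,"z":-0.003,"roll":0},
  {"x":0,"y":0,"z":-0.003,"roll":0},
])

```text
time: 10.55
ee_pos: [0.5787, -0.1864, 0.1175]
tool_rot: [0.0, 0.991, 0.136, 0.001]
force: [-0.3, -1.3, 8.8]
finger_gap: 0.264
grip_force: 59.6
```

>>> step_arm([
  {"x":0,"y":0,"z":-0.003,"roll":0},
  {"x":0,"y":0,"z":-0.003,"roll":0},
])

```text
time: 10.75
ee_pos: [0.5778, -0.1864, 0.1153]
tool_rot: [-0.0, 0.991, 0.136, -0.0]
force: [0.8, -2.1, -1.2]
finger_gap: 0.263
grip_force: 58.9
```

It snapped: the force dropped from 8.8 N to 0. I'll go on down until the flange seats.

>>> step_arm([
  {"x":0,"y":0,"z":-0.004,"roll":0},
  {"x":0,"y":0,"z":-0.008,"roll":0},
  {"x":0,"y":0,"z":-0.012,"roll":0},
  {"x":0,"y":0,"z":-0.016,"roll":0},
  {"x":0,"y":0,"z":-0.016,"roll":0},
])

```text
time: 11.25
ee_pos: [0.5776, -0.186, 0.1103]
tool_rot: [-0.0, 0.991, 0.136, -0.0]
force: [0.5, 0.7, 0.1]
finger_gap: 0.261
grip_force: 59.1
```

>>> step_arm([
  {"x":0,"y":0,"z":-0.003,"roll":0},
  {"x":0,"y":0,"z":-0.005,"roll":0},
  {"x":0,"y":0,"z":-0.005,"roll":0},
])

```text
time: 11.55
ee_pos: [0.5778, -0.1863, 0.1092]
tool_rot: [-0.0, 0.991, 0.136, -0.0]
force: [-0.7, 0.1, -1.2]
finger_gap: 0.263
grip_force: 59.1
```

>>> step_arm([
  {"x":0,"y":0,"z":-0.003,"roll":0},
  {"x":0,"y":0,"z":-0.005,"roll":0},
  {"x":0,"y":0,"z":-0.005,"roll":0},
])

```text
time: 11.85
ee_pos: [0.5779, -0.1865, 0.1079]
tool_rot: [-0.0, 0.991, 0.136, -0.0]
force: [-0.2, 0.2, -0.8]
finger_gap: 0.26
grip_force: 59.1
```

Expected contact is at TCP z about 0.1068, so I'll go in 0.6–0.9 mm steps.

>>> step_arm([
  {"x":0,"y":0,"z":-0.003,"roll":0},
  {"x":0,"y":0,"z":-0.003,"roll":0},
])

```text
time: 12.05
ee_pos: [0.5779, -0.1865, 0.107]
tool_rot: [-0.0, 0.991, 0.136, -0.0]
force: [0.0, -0.1, -0.8]
finger_gap: 0.262
grip_force: 59.1
```

>>> step_arm([
  {"x":0,"y":0,"z":-0.002,"roll":0},
  {"x":0,"y":0,"z":-0.002,"roll":0},
])

```text
time: 12.25
ee_pos: [0.578, -0.1865, 0.1067]
tool_rot: [0.0, 0.991, 0.136, 0.0]
force: [-0.5, 0.3, 2.1]
finger_gap: 0.266
grip_force: 59.1
```

>>> step_arm([
  {"x":0,"y":0,"z":-0.002,"roll":0},
  {"x":0,"y":0,"z":-0.002,"roll":0},
])

```text
time: 12.45
ee_pos: [0.578, -0.1865, 0.1062]
tool_rot: [0.0, 0.991, 0.136, 0.0]
force: [-2.0, -0.4, 4.3]
finger_gap: 0.26
grip_force: 59.3
```

>>> step_arm([
  {"x":0,"y":0,"z":-0.002,"roll":0},
  {"x":0,"y":0,"z":-0.002,"roll":0},
  {"x":0,"y":0,"z":-0.002,"roll":0},
  {"x":0,"y":0,"z":-0.002,"roll":0},
  {"x":0,"y":0,"z":-0.002,"roll":0},
])

```text
time: 12.95
ee_pos: [0.578, -0.1865, 0.1057]
tool_rot: [0.0, 0.991, 0.136, 0.0]
force: [-3.2, 0.7, 5.6]
finger_gap: 0.262
grip_force: 59.6
```

```bash
cat > needle.py <<'E'
from h import *
# dial centre and 'up' found on the no-load picture; needle = dark pixels near a ring of the dial ellipse
def dial(S):
    x0,y0,w=365,180,40
    return cv2.resize(S[y0:y0+w,x0:x0+w],None,fx=12,fy=12,interpolation=cv2.INTER_CUBIC)
E
python3 - <<'E'
from needle import *
S=np.mean([read_camera("side") for _ in range(4)],0).astype(np.uint8)
cv2.imwrite("pics/d1.png",np.hstack([dial(S),np.zeros((480,300,3),np.uint8)+cv2.resize(S[150:230,350:400],(300,480),interpolation=cv2.INTER_CUBIC)]))
s=read_state();print(s["time"],s["ee_pos"],s["force"])
E
```

```text
13.15 [ 0.57803623 -0.18647779  0.10575858] [-3.32315154  1.15901113  5.94487546]
```

View pics/d1.png

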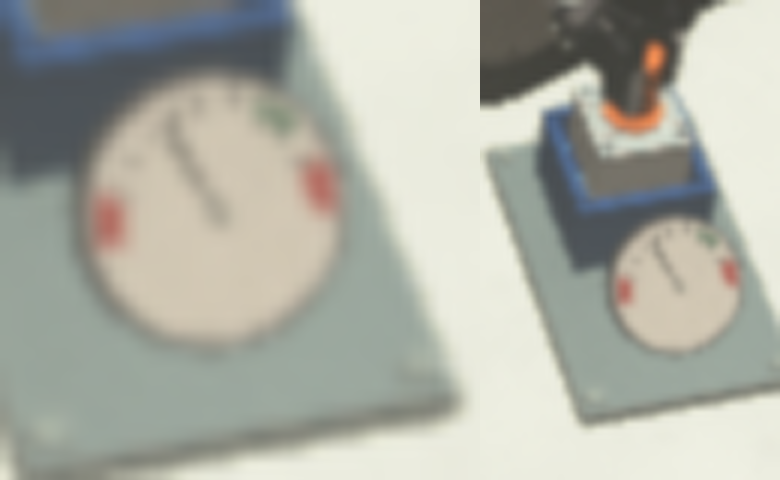

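The side view shows the flange seated on the carriage. The needle is deflected left by about 0.33 rad, which is about 5.5 N of push and agrees with the wrist reading of 5.9 N. So the plug is home. Next I'll raise it slowly through the play.

>>> step_arm([
  {"x":0,"y":0,"z":0.002,"roll":0},
  {"x":0,"y":0,"z":0.004,"roll":0},
  {"x":0,"y":0,"z":0.006,"roll":0},
  {"x":0,"y":0,"z":0.008,"roll":0},
  {"x":0,"y":0,"z":0.008,"roll":0},
])

```text
time: 13.65
ee_pos: [0.5779, -0.1865, 0.1075]
tool_rot: [-0.0, 0.991, 0.136, -0.0]
force: [0.2, 0.0, -1.0]
finger_gap: 0.258
grip_force: 59.5
```

>>> step_arm([
  {"x":0,"y":0,"z":0.002,"roll":0},
  {"x":0,"y":0,"z":0.004,"roll":0},
  {"x":0,"y":0,"z":0.004,"roll":0},
])

```text
time: 13.95
ee_pos: [0.578, -0.1865, 0.109]
tool_rot: [0.0, 0.991, 0.136, 0.0]
force: [-0.1, -0.1, -0.6]
finger_gap: 0.259
grip_force: 59.5
```

>>> step_arm([
  {"x":0,"y":0,"z":0.002,"roll":0},
  {"x":0,"y":0,"z":0.004,"roll":0},
  {"x":0,"y":0,"z":0.004,"roll":0},
])

```text
time: 14.25
ee_pos: [0.578, -0.1865, 0.1102]
tool_rot: [0.0, 0.991, 0.136, 0.0]
force: [-0.2, 0.1, -1.4]
finger_gap: 0.261
grip_force: 59.5
```

>>> step_arm([
  {"x":0,"y":0,"z":0.002,"roll":0},
  {"x":0,"y":0,"z":0.004,"roll":0},
  {"x":0,"y":0,"z":0.004,"roll":0},
])

```text
time: 14.55
ee_pos: [0.5779, -0.1865, 0.1112]
tool_rot: [-0.0, 0.991, 0.136, -0.0]
force: [-0.2, -0.4, -2.4]
finger_gap: 0.259
grip_force: 59.4
```

>>> step_arm([
  {"x":0,"y":0,"z":0.002,"roll":0},
  {"x":0,"y":0,"z":0.002,"roll":0},
  {"x":0,"y":0,"z":0.002,"roll":0},
])

```text
time: 14.85
ee_pos: [0.5778, -0.1864, 0.1117]
tool_rot: [-0.0, 0.991, 0.136, -0.0]
force: [0.3, -0.0, -4.5]
finger_gap: 0.262
grip_force: 59.1
```

>>> step_arm([
  {"x":0,"y":0,"z":0.002,"roll":0},
  {"x":0,"y":0,"z":0.002,"roll":0},
  {"x":0,"y":0,"z":0.002,"roll":0},
])

```text
time: 15.15
ee_pos: [0.5778, -0.1865, 0.1122]
tool_rot: [-0.0, 0.991, 0.136, -0.0]
force: [1.1, -1.2, -5.8]
finger_gap: 0.259
grip_force: 59.0
```

>>> step_arm([
  {"x":0,"y":0,"z":0.002,"roll":0},
  {"x":0,"y":0,"z":0.003,"roll":0},
  {"x":0,"y":0,"z":0.003,"roll":0},
])

```text
time: 15.45
ee_pos: [0.5777, -0.1864, 0.113]
tool_rot: [-0.0, 0.991, 0.136, -0.0]
force: [3.1, -0.0, -10.6]
finger_gap: 0.261
grip_force: 59.1
```

>>> step_arm([
  {"x":0,"y":0,"z":0.002,"roll":0},
  {"x":0,"y":0,"z":0.002,"roll":0},
  {"x":0,"y":0,"z":0.002,"roll":0},
])

```text
time: 15.75
ee_pos: [0.5777, -0.1864, 0.1136]
tool_rot: [-0.0, 0.991, 0.136, -0.0]
force: [2.4, -0.4, -14.9]
finger_gap: 0.261
grip_force: 59.3
```

```bash
python3 - <<'E'
from needle import *
S=np.mean([read_camera("side") for _ in range(4)],0).astype(np.uint8)
cv2.imwrite("pics/d2.png",dial(S))
s=read_state();print(s["time"],s["ee_pos"],s["force"])
E
```

```text
15.95 [ 0.57771063 -0.18643483  0.11370996] [  2.17083641   0.21986747 -15.59979726]
```

View pics/d2.png

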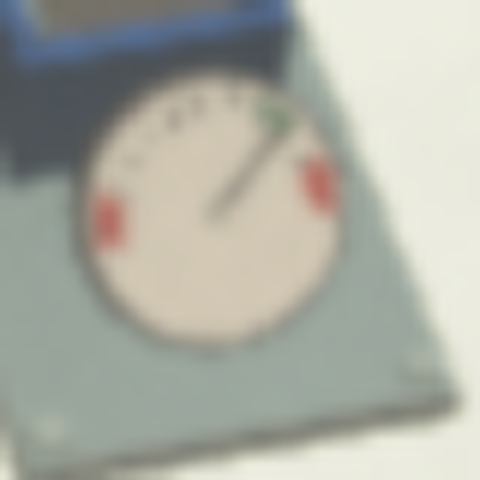

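The needle tip is at about (285,128) in the crop, near the upper end of the green marks. I'll ease back about 0.4 mm and hold.

>>> step_arm([
  {"x":0,"y":0,"z":-0.0015,"roll":0},
  {"x":0,"y":0,"z":-0.0015,"roll":0},
  {"x":0,"y":0,"z":-0.0015,"roll":0},
])

```text
time: 16.25
ee_pos: [0.5778, -0.1864, 0.1135]
tool_rot: [-0.0, 0.991, 0.136, -0.0]
force: [0.6, -1.3, -13.8]
finger_gap: 0.26
grip_force: 59.3
```

```bash
python3 - <<'E'
from needle import *
S=np.mean([read_camera("side") for _ in range(6)],0).astype(np.uint8)
cv2.imwrite("pics/d3.png",dial(S))
s=read_state();print(s["time"],s["ee_pos"],s["force"])
E
```

```text
16.55 [ 0.57785618 -0.1864455   0.1135165 ] [  1.73714574  -0.47344446 -13.81568976]
```

View pics/d3.png

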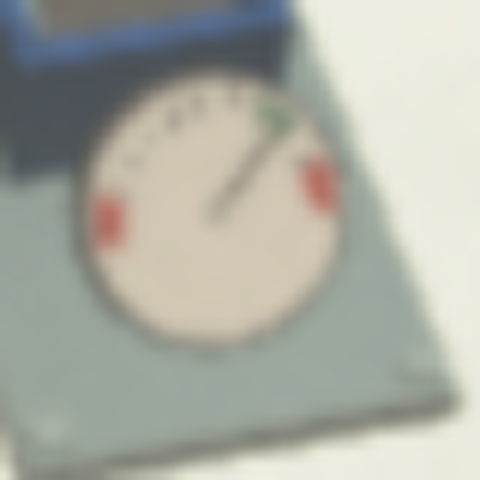

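The needle is in the green, a little toward the upper end, at about 13 N net of the plug's weight. One more slight easing, then hold.

>>> step_arm([
  {"x":0,"y":0,"z":-0.0007,"roll":0},
  {"x":0,"y":0,"z":-0.0007,"roll":0},
  {"x":0,"y":0,"z":-0.0007,"roll":0},
  {"x":0,"y":0,"z":-0.0007,"roll":0},
  {"x":0,"y":0,"z":-0.0007,"roll":0},
])

```text
time: 17.05
ee_pos: [0.5779, -0.1864, 0.1134]
tool_rot: [-0.0, 0.991, 0.136, -0.0]
force: [-0.3, -1.2, -13.2]
finger_gap: 0.259
grip_force: 59.4
```

>>> step_arm([
  {"x":0,"y":0,"z":0,"roll":0},
  {"x":0,"y":0,"z":0,"roll":0},
  {"x":0,"y":0,"z":0,"roll":0},
  {"x":0,"y":0,"z":0,"roll":0},
  {"x":0,"y":0,"z":0,"roll":0},
])

```text
time: 17.55
ee_pos: [0.578, -0.1864, 0.1134]
tool_rot: [-0.0, 0.991, 0.136, -0.0]
force: [-0.4, 0.5, -12.7]
finger_gap: 0.261
grip_force: 59.4
```

>>> step_arm([
  {"x":0,"y":0,"z":0,"roll":0},
  {"x":0,"y":0,"z":0,"roll":0},
  {"x":0,"y":0,"z":0,"roll":0},
  {"x":0,"y":0,"z":0,"roll":0},
  {"x":0,"y":0,"z":0,"roll":0},
])

```text
time: 18.05
ee_pos: [0.5779, -0.1864, 0.1133]
tool_rot: [-0.0, 0.991, 0.136, -0.0]
force: [-0.3, -0.9, -13.4]
finger_gap: 0.26
grip_force: 59.4
```

>>> step_arm([
  {"x":0,"y":0,"z":0,"roll":0},
  {"x":0,"y":0,"z":0,"roll":0},
  {"x":0,"y":0,"z":0,"roll":0},
  {"x":0,"y":0,"z":0,"roll":0},
  {"x":0,"y":0,"z":0,"roll":0},
])

```text
time: 18.55
ee_pos: [0.5779, -0.1865, 0.1133]
tool_rot: [-0.0, 0.991, 0.136, -0.0]
force: [-0.5, 0.2, -12.4]
finger_gap: 0.261
grip_force: 59.4
```

>>> step_arm([
  {"x":0,"y":0,"z":0,"roll":0},
  {"x":0,"y":0,"z":0,"roll":0},
  {"x":0,"y":0,"z":0,"roll":0},
  {"x":0,"y":0,"z":0,"roll":0},
  {"x":0,"y":0,"z":0,"roll":0},
])

```text
time: 19.05
ee_pos: [0.578, -0.1864, 0.1133]
tool_rot: [-0.0, 0.991, 0.136, -0.0]
force: [0.1, 0.3, -13.1]
finger_gap: 0.262
grip_force: 59.4
```

>>> step_arm([
  {"x":0,"y":0,"z":0,"roll":0},
  {"x":0,"y":0,"z":0,"roll":0},
  {"x":0,"y":0,"z":0,"roll":0},
  {"x":0,"y":0,"z":0,"roll":0},
  {"x":0,"y":0,"z":0,"roll":0},
])

```text
time: 19.55
ee_pos: [0.578, -0.1865, 0.1133]
tool_rot: [-0.0, 0.991, 0.136, -0.0]
force: [-0.0, 0.5, -13.0]
finger_gap: 0.263
grip_force: 59.4
```

It held for over 3 s at about 12.3 N net. I'll lower to near the seat, release and retreat upward.

>>> step_arm([
  {"x":0,"y":0,"z":-0.005,"roll":0},
  {"x":0,"y":0,"z":-0.01,"roll":0},
  {"x":0,"y":0,"z":-0.015,"roll":0},
  {"x":0,"y":0,"z":-0.02,"roll":0},
  {"x":0,"y":0,"z":-0.02,"roll":0},
])

```text
time: 20.05
ee_pos: [0.5786, -0.1867, 0.108]
tool_rot: [0.0, 0.991, 0.136, 0.001]
force: [-0.5, 0.5, -0.7]
finger_gap: 0.259
grip_force: 60.4
```

>>> step_arm([
  {"x":0,"y":0,"z":0,"roll":0},
  {"x":0,"y":0,"z":0,"roll":0},
  {"x":0,"y":0,"z":0,"roll":0},
  {"x":0,"y":0,"z":0,"roll":0},
  {"x":0,"y":0,"z":0,"roll":0},
], jaw=60, force=20)

```text
time: 20.55
ee_pos: [0.578, -0.1865, 0.1074]
tool_rot: [0.0, 0.991, 0.136, 0.0]
force: [-0.2, -0.3, 0.1]
finger_gap: 0.703
grip_force: 0.0
```

>>> step_arm([
  {"x":0,"y":0,"z":0,"roll":0},
  {"x":0,"y":0,"z":0,"roll":0},
  {"x":0,"y":0,"z":0,"roll":0},
  {"x":0,"y":0,"z":0.02,"roll":0},
  {"x":0,"y":0,"z":0.04,"roll":0},
])

```text
time: 21.05
ee_pos: [0.5779, -0.1864, 0.1198]
tool_rot: [-0.0, 0.991, 0.136, -0.0]
force: [0.1, 0.1, -0.3]
finger_gap: 0.705
grip_force: 0.0
```

>>> step_arm([
  {"x":0,"y":0,"z":0.08,"roll":0},
  {"x":0,"y":0,"z":0.18,"roll":0},
  {"x":0,"y":0,"z":0.28,"roll":0},
  {"x":0,"y":0,"z":0.36,"roll":0},
  {"x":0,"y":0,"z":0.4,"roll":0},
])

```text
time: 21.55
ee_pos: [0.5789, -0.1866, 0.2425]
tool_rot: [0.001, 0.991, 0.136, 0.002]
force: [0.5, 0.2, 0.1]
finger_gap: 0.702
grip_force: 0.0
```

>>> step_arm([
  {"x":0,"y":0,"z":0,"roll":0},
  {"x":0,"y":0,"z":0,"roll":0},
  {"x":0,"y":0,"z":0,"roll":0},
  {"x":0,"y":0,"z":0,"roll":0},
  {"x":0,"y":0,"z":0,"roll":0},
])

```text
time: 22.05
ee_pos: [0.5776, -0.1864, 0.2385]
tool_rot: [-0.0, 0.991, 0.136, -0.001]
force: [-0.5, -0.7, -0.6]
finger_gap: 0.704
grip_force: 0.0
```

```bash
python3 - <<'E'
from h import *
S=read_camera("side")
cv2.imwrite("pics/end.png",cv2.resize(S[130:220,335:425],None,fx=6,fy=6,interpolation=cv2.INTER_CUBIC))
s=read_state();print(s["time"],s["ee_pos"],s["force"])
E
```

```text
22.1 [ 0.57773184 -0.18641614  0.23867314] [-0.61092195  0.66081874  0.14485937]
```

View pics/end.png

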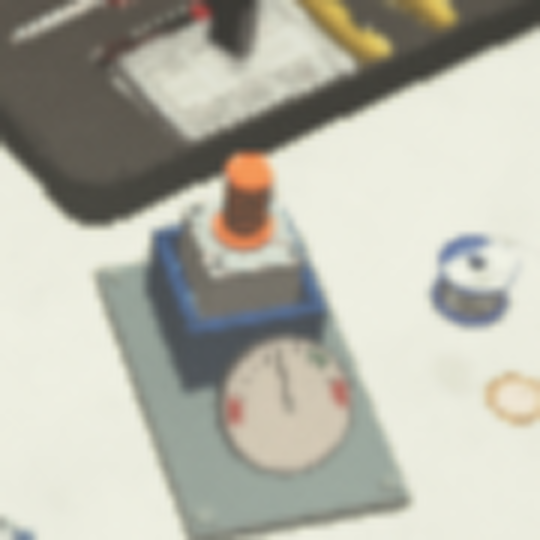

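The plug sits upright with its flange on the carriage (side about (376,168)), the needle is at zero, and the gripper is clear above it. Handing in.

```bash
python3 -c "
from bench import *
print(job_done())"
```

```text
the job is handed in; nothing more can be done
None
```

The plug is latched in the farther tester: it clicked fully home, held a pull of about 12 N for 3 s, then was released with the needle back at zero; the job is handed in at about 22 s, with no verdict returned.

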